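# Hold the bleed arm of the shut gas line open

### The job

The lampworking burner has two gas lines side by side, each with a tap and a spring-return bleed arm. Find the line whose tap is shut (its lever lies across the pipe, not along it), swing that line's arm forward by its upright post until it is fully against its far stop, and finish while still holding it there against its spring. Leave the other line's arm and the loose things on the bench alone.

Things in the scene. Friction and masses are not known exactly. Their poses are not given: they have to be found in the camera images.
- manifold: Fixed dark steel plate, 340 x 450 x 12 mm, place and yaw vary. Plate axes: x forward, y left, z up; origin at bench level at plate centre minus (105, 35) mm. Two lines run along x at y = 215 (left) and -25 mm (right): pivot at x 0, 14 mm pipe, tap at x 130, rear block (x 212 to 258, 48 mm high) with a burner barrel between the lines (y 95, x 200 to 320, up to 155 mm high).
- pivot_left (a point): Point on the vertical hinge axis of the left arm, on top of its brass pivot body (42 mm diameter), 65 mm above the bench. Two 10 mm stop pegs, 54 mm high, stand 70 mm from it, one on each side of the arm's swing.
- pivot_right (a point): The same for the right arm (plate x 0, y -25 mm).
- post_left (a point): Left arm's grip post: upright steel pin, 14 mm diameter, 110 mm from the hinge axis, free from the arm's top face (48 mm above the bench) to its top at 105 mm. The point is on its axis, 85 mm above the bench, and moves with the arm. The arm is two flat strips 18 mm wide, 34 to 48 mm above the bench, ending 12 mm past the post.
- post_right (a point): The same for the right arm.
- bleed_left (a joint): Left arm's angle, rad: 0 at rest, 1.13 at its far stop, growing counter-clockwise from above. From the hinge it points 125 degrees clockwise of plate +x at rest (right and back to the robot), 60 degrees at the far stop (right and forward). A torsion spring always drives it back to 0: push at the post about 2.5 N at rest, 6 N at the stop.
- bleed_right (a joint): The same for the right arm.
- tap_shut: The shut tap: fixed brass block 42 x 30 mm with a flat steel lever 90 x 16 mm, top 68 mm above the bench, lying ACROSS the pipe (to plate -y, reaching 80 mm). It is on the left or the right line, changing from start to start, 130 mm beyond that line's pivot along plate x. Origin at bench level under the block's centre; axes as the plate's.
- tap_open: The other line's tap, the same but open: its lever lies ALONG the pipe, pointing to plate +x. Origin and size as for tap_shut. Fixed.
- paddle: Bystander, loose: dark flat paddle 90 x 60 x 12 mm with a 20 mm round wooden handle, 220 mm long in all, lying to the right of the plate. Origin on the bench near its middle.
- frit_jar: Bystander, loose: amber glass jar with a steel lid, 64 mm diameter, 85 mm high, standing to the left of the plate. Origin under its centre.
- rod_rest: Bystander, loose: brass comb on a dark 50 x 160 mm foot, 60 mm high, standing to the right of the plate, farther away. Origin under its centre.

How it is judged (in metres and radians):
At the end, for the whole second after the job is handed in: The arm of the line with the shut tap is at its far stop (above 1.08 of 1.13 rad), held by the fingers (over 1 N, grasp point within 80 mm of the post point); the other arm is at rest (below 0.15 rad); paddle, jar and rod rest within 30 mm of their starts (((horizontal distance between tap_shut and pivot_left below 0.16 m and value of joint bleed_left above 1.08 rad and value of joint bleed_right below 0.15 rad and distance between the grasp point and post_left below 0.08 m) or (horizontal distance between tap_shut and pivot_right below 0.16 m and value of joint bleed_right above 1.08 rad and value of joint bleed_left below 0.15 rad and distance between the grasp point and post_right below 0.08 m)) and contact force between the fingers and manifold above 1 N and distance of each of paddle, frit_jar, rod_rest from where it was at the start of the episode below 0.03 m); the arm keeps its last pose, push and grip.
It fails at once if the arm of the line with the open tap is swung (more than 0.3 rad) ((horizontal distance between tap_open and pivot_left below 0.16 m and value of joint bleed_left above 0.3 rad) or (horizontal distance between tap_open and pivot_right below 0.16 m and value of joint bleed_right above 0.3 rad)).
It fails at once if a loose bystander is pushed more than 30 mm (distance of any of paddle, frit_jar, rod_rest from where it was at the start of the episode above 0.03 m).
It also fails if it takes over 38 s, if anything falls off the work surface, if the arm or the gripper's body presses on something with over 40 N, if the wrist force passes 120 N, or if a joint passes its speed limit or range.

### The arm

A 6-joint arm with a two-finger parallel gripper is mounted at the origin on the work surface. World frame = base frame: x ahead of the robot, y to its left, z up, the work surface at z = 0. Lengths are in mm, angles in rad, forces in N, time in s.
With the tool pointing down it reaches from about 350 to 875 mm from the base axis. Payload 4.2 kg.
Tool frame: the origin (TCP) lies at the very end of the fingers, on their centre line; the grasp point (between the pads) lies 19 mm behind it (arm.grip_point_offset is the distance from the TCP to the grasp point, in mm); z points along the fingers, y is the direction in which the jaws open and shut (so a half turn about z gives the same grasp; the last joint's range is limited). The gripper opens to 85 mm and grips with 20 to 120 N. Pads are 22 mm wide; open, the fingers measure 114 mm over their backs; the gripper's body (76 mm by 85 mm) begins 54 mm behind the grasp point. The pads swing forward as they close: fully open they stand 13 mm farther back than shut.
Start: joints at [-1.055, 0.385, 0.008, 0, -1.194, -0.259], TCP at [158.759, -604.479, 231.312] pointing down, gripper open.
Joint ranges: [-3.14, 3.14], [-1.21, 2.06], [-1.07, 1.41], [-3.16, 2.05], [-2.99, -0.16], [-3.1, 3.1]. Speed limits (rad/s): [2.79, 2.79, 3.14, 3.14, 3.14, 3.14].

### API

Orientations are given as a unit quaternion [x, y, z, w].
In Python, from bench import arm gives the robot as it stands.
- The arm moves only by the tool drive_tool, never from a script. Its argument "steps" is a list of rows, each a list of 5 numbers: the shift along the tool's x, y, z in m, then the turn about the tool's z in degrees, then the finger opening in m, from 0 to 0.0854. A call has 1 to 20 rows; each row shifts and turns the commanded pose from where the row before left it, along the tool's axes as they then stand; what a row does not reach is not made up. A row lasts 1/10 s, in which the tool goes at most 50 mm and 8.59 degrees, less where a joint would pass 70% of its speed; a pose out of reach is approached as far as the arm can. A call is refused whole if a number of a shift passes 0.05 or a number of a turn 8.59, either way. A call with a gripper value outside its range is refused whole. The fingers move at their own pace and stop on an object; the grip force is fixed at half the most. Time passes only in rows, so rows that do not move let the fingers close. It gives the time, the measured TCP pose, the force and the opening at its end, in the units of the state.
- arm.read_state(): the state, without advancing time (a new reading comes with each control period).
- arm.get_image(name): name is "side" or "top" or "wrist"; returns (picture, depth): 480x640x3 uint8, blue, green, red; 480x640 float32, mm along the optical axis (not along the pixel's ray), 0 where there is no reading.
- arm.camera_params(name): a dict with "K" (3x3 intrinsics, pixels), "dist" ([k1, k2, p1, p2, k3] as OpenCV has them; the pictures are not rectified), "world_to_cam" (4x4, takes a point from world to camera coordinates); the wrist camera has in their place "mount" (4x4, takes a point from camera to tool coordinates, whose origin is the TCP and whose axes are the flange's). Camera axes: x right, y up, looking along -z (the intrinsics and any distortion apply to the point x, -y, -z); pixel columns grow to the right and rows downward; lengths in mm; the calibration is good to about 2 mm. A picture is of the moment at which its call begins: read the wrist's pose just before it. camera_params takes no time and is no camera call.
- arm.job_done(): hands the job in, once; it reports no verdict.
The state is a dict: "clock": time; "joints": joint angles; "joint_vel": joint speeds; "joint_efforts": joint torques, N m; "position": TCP position; "ee_rot": TCP orientation; "contact_force": force on the tool from outside, world axes, zero at the start; "wrist_torque": the same for the moment, N m; "gripper_width": finger opening in mm.
Only numpy, scipy, OpenCV 4.12 (cv2) and the standard library are available. Lean on these libraries where they do the work, as an engineer would, in place of code of your own. Each camera call takes 0.05 s, during which the arm holds its last target.

## Working session

There is one attempt and no reset: what is moved stays moved. The work goes in short steps, Python scripts to look and compute and a tool call to move; the robot and the scene stay as the last step left them, time stands still between calls to the robot, and variables do not carry over. Pictures are saved under pics/ and viewed, and the job is handed in when it is done.

Besides the shell and the picture viewer there is one more tool, called after "Request:" as name(argument=value, ...), one argument or row to a line, values as JSON. drive_tool: Moves the arm, as the interface text tells. Its arguments: {"type":"object","properties":{"steps":{"type":"array"}},"required":["steps"]}

```bash
mkdir -p pics; ls
python3 - <<'E'
from bench import arm
import cv2,numpy as np
s=arm.read_state(); print(s)
for n in ["top","side"]:
    p=arm.camera_params(n); print(n,p)
    im,d=arm.get_image(n); cv2.imwrite(f"pics/{n}0.png",im); np.save(f"pics/{n}0.npy",d)
print(arm.camera_params("wrist"))
E
```

```text
pics
{'clock': 0.0, 'joints': array([-1.05546683e+00,  3.85568276e-01,  6.61344749e-03, -5.08481337e-04,
       -1.19400412e+00, -2.58623901e-01]), 'joint_vel': array([-1.02974320e-03, -3.77949319e-04, -6.00388231e-05, -6.36806203e-04,
        7.37066379e-04, -4.47661838e-04]), 'joint_efforts': array([ 2.01198541e-04, -3.92284262e+01,  1.88404620e+01,  4.18644503e+00,
       -4.55555783e-03, -9.56405387e-06]), 'position': array([ 158.56791536, -603.93861868,  230.20826363]), 'ee_rot': array([-1.27907557e-01,  9.91785477e-01,  1.09053049e-03, -1.89245312e-04]), 'contact_force': array([-0.35944645,  0.14801722,  0.05750159]), 'wrist_torque': array([ 0.01716188, -0.02505637,  0.04602026]), 'gripper_width': 85.44837140384018}
top {'K': array([[481.20901732,   0.        , 315.31421292],
       [  0.        , 481.20901732, 246.00619364],
       [  0.        ,   0.        ,   1.        ]]), 'dist': array([-0.05116971,  0.        ,  0.        ,  0.        ,  0.        ]), 'world_to_cam': array([[-1.24982281e-02, -9.99882129e-01,  8.91758678e-03,
        -6.34268114e+00],
       [ 9.90416019e
[... 736 characters left out ...]
  -1.27675738e+03],
       [ 0.00000000e+00,  0.00000000e+00,  0.00000000e+00,
         1.00000000e+00]])}
{'K': array([[357.92123557,   0.        , 311.9669209 ],
       [  0.        , 357.92123557, 238.45563187],
       [  0.        ,   0.        ,   1.        ]]), 'dist': array([-0.05911416,  0.        ,  0.        ,  0.        ,  0.        ]), 'mount': array([[ 6.83910435e-04,  9.66007380e-01,  2.58513587e-01,
         6.56917362e+01],
       [ 9.99999746e-01, -7.12318884e-04,  1.62275319e-05,
        -1.06745531e+00],
       [ 1.99820026e-04,  2.58513511e-01, -9.66007622e-01,
        -1.41787189e+02],
       [ 0.00000000e+00,  0.00000000e+00,  0.00000000e+00,
         1.00000000e+00]])}
```

View pics/top0.png

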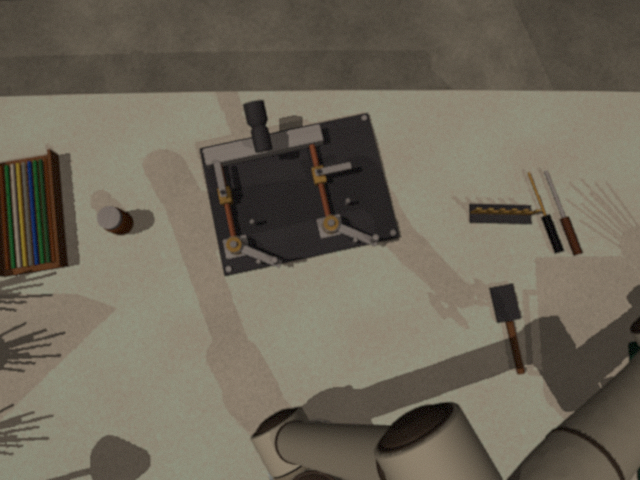

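View pics/side0.png

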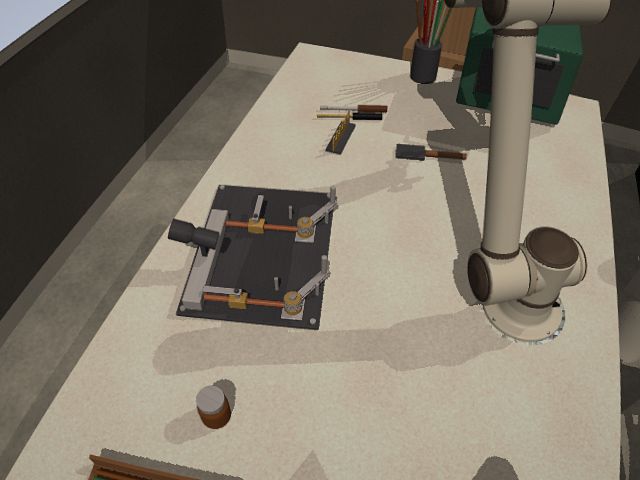

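The top view shows the left tap lever at (219,175) lying along its pipe, so that tap is open. The right tap lever at (337,167) lies across its pipe, so that tap is shut. The side view agrees, with the far (right) line's lever at (258,208) across the pipe. The right line is the target, so next I'll zoom in to locate it.

```bash
cat > h.py <<'E'
import cv2,numpy as np
from bench import arm
from scipy.spatial.transform import Rotation as R
def w2c(n,s=None):
    p=arm.camera_params(n)
    if n!="wrist": return p,p["world_to_cam"]
    T=np.eye(4);T[:3,:3]=R.from_quat(s["ee_rot"]).as_matrix();T[:3,3]=s["position"]
    return p,np.linalg.inv(T@p["mount"])
def proj(n,P,s=None):
    p,M=w2c(n,s);P=np.atleast_2d(P).astype(float)
    F=np.diag([1,-1,-1,1.])@M
    return cv2.projectPoints(P,cv2.Rodrigues(F[:3,:3])[0],F[:3,3],p["K"],p["dist"])[0].reshape(-1,2)
def ray_z(n,uv,z,s=None):
    p,M=w2c(n,s)
    u=cv2.undistortPoints(np.array([[uv]],float),p["K"],p["dist"]).ravel()
    C=np.linalg.inv(M);d=C[:3,:3]@np.array([u[0],-u[1],-1]);o=C[:3,3]
    return o+d*(z-o[2])/d[2]
E
python3 - <<'E'
import cv2
im=cv2.imread("pics/top0.png");cv2.imwrite("pics/topz.png",cv2.resize(im[90:290,190:410],None,fx=3.6,fy=3,interpolation=3))
im=cv2.imread("pics/side0.png");cv2.imwrite("pics/sidez.png",cv2.resize(im[170:340,160:350],None,fx=4,fy=3.5,interpolation=3))
E
```

```text
(no output)
```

View pics/topz.png

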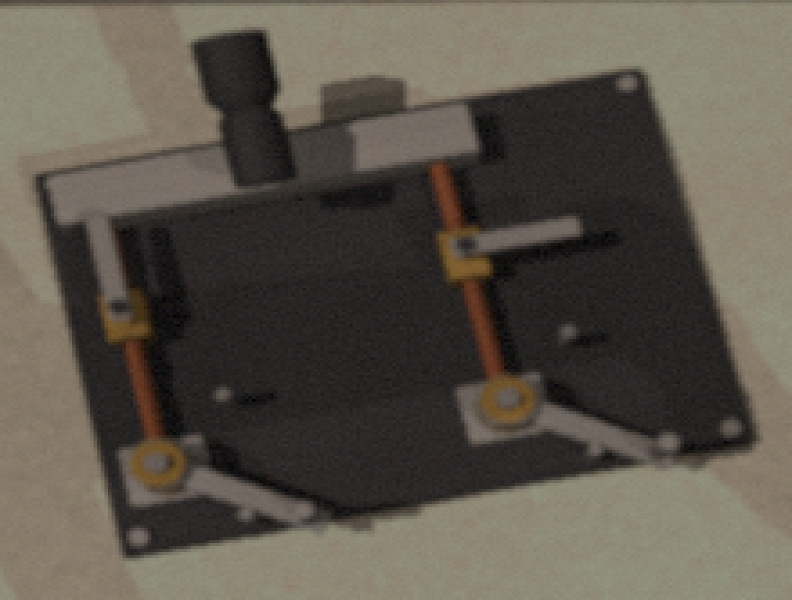

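View pics/sidez.png

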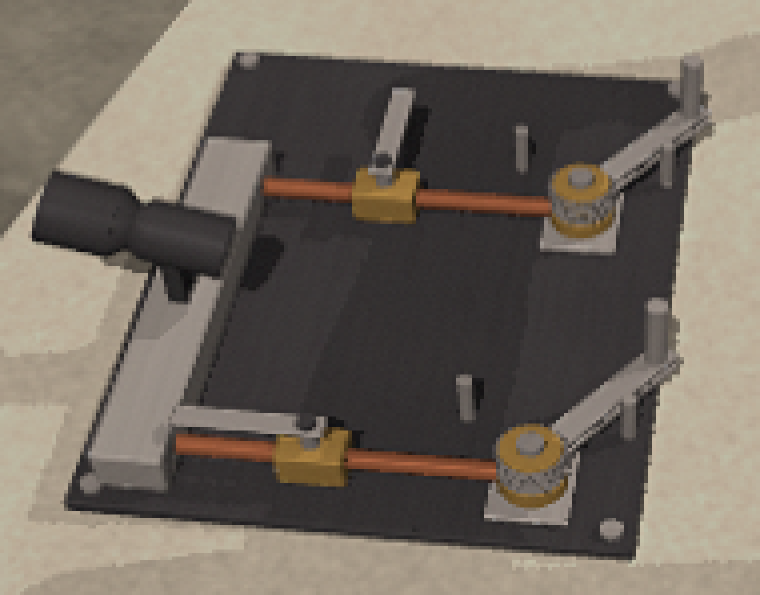

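Run:
```python
from h import *
from scipy.optimize import least_squares
a=np.radians(-125);q=110*np.array([np.cos(a),np.sin(a)])
pts=[(275,260,12),(275,-190,12),(-65,-190,12),(-65,260,12),(0,-25,68),(0,215,68),(q[0],q[1]-25,105),(q[0],q[1]+215,105)]
T=np.array([(40,178),(645,70),(757,442),(125,556),(508,399),(159,463),(668,438),(303,508)])/[3.6,3]+[190,90]
S=np.array([(66,507),(235,52),(693,85),(635,558),(582,176),(531,440),(692,62),(657,303)])/[4,3.5]+[160,170]
P=np.array(pts,float)
def W(x):
    c,s=np.cos(x[2]),np.sin(x[2]);o=P.copy();o[:,:2]=P[:,:2]@np.array([[c,s],[-s,c]])+x[:2];return o
def f(x,which="ts"):
    r=[]
    if "t" in which:r.append(proj("top",W(x))-T)
    if "s" in which:r.append(proj("side",W(x))-S)
    return np.concatenate(r).ravel()
for w in ["t","s","ts"]:
    k=least_squares(f,[500,0,.1],args=(w,),loss="soft_l1",x_scale=[100,100,.1]);print(w,k.x.round(4),np.abs(k.fun).max().round(2))
print(k.fun.reshape(-1,2).round(1).tolist())
x=k.x;np.save("pose.npy",x);c,s=np.cos(x[2]),np.sin(x[2]);Rm=np.array([[c,-s],[s,c]])
piv=Rm@[0,-25]+x[:2];print("pivR",piv)
for th in [0,.3,.6,.9,1.13]:
    aa=a+th+x[2];print(th,(piv+110*np.array([np.cos(aa),np.sin(aa)])).round(1),np.degrees(aa))
print("W",W(x).round(0).tolist())
st=arm.read_state();print(R.from_quat(st["ee_rot"]).as_matrix().round(3))
```

```text
t [ 5.711446e+02 -2.776740e+01  2.055000e-01] 1.8
s [ 5.689162e+02 -2.117880e+01  2.129000e-01] 1.6
ts [ 5.703834e+02 -2.573430e+01  2.106000e-01] 2.96
[[-3.0, -0.9], [-1.5, -1.1], [-0.5, 0.3], [-1.0, 1.8], [-0.3, -0.2], [-1.5, 0.3], [0.0, 1.6], [-0.1, 1.0], [-0.9, -2.1], [-0.4, -1.5], [1.7, -2.0], [0.1, -2.1], [-0.2, -1.7], [-0.0, -1.0], [0.1, -1.5], [0.1, -0.2]]
pivR [575.61021705 -50.18178137]
0 [ 532.8 -151.5] -112.93198290803467
0.3 [ 564.6 -159.6] -95.74324905410997
0.6 [ 597.4 -158. ] -78.55451520018528
0.9 [ 628.3 -146.7] -61.36578134626058
1.13 [ 648.9 -132.2] -48.187752058251654
W [[785.0, 286.0, 12.0], [879.0, -154.0, 12.0], [547.0, -225.0, 12.0], [452.0, 215.0, 12.0], [576.0, -50.0, 68.0], [525.0, 185.0, 68.0], [533.0, -151.0, 105.0], [483.0, 83.0, 105.0]]
[[-0.967 -0.254 -0.001]
 [-0.254  0.967  0.002]
 [ 0.     0.002 -1.   ]]
```

Request:
drive_tool(
  steps=[
    [0, 0, 0, -8.5, 0.0854],
    [0, 0, 0, -8.5, 0.0854],
    [0, 0, 0, -8.5, 0.0854],
    [0, 0, 0, -8.5, 0.0854],
    [0, 0, 0, -8.5, 0.0854],
    [0, 0, 0, -8.5, 0.0854],
    [0, 0, 0, -8.5, 0.0854],
    [0, 0, 0, 0, 0.0854],
  ],
)

```text
clock: 0.9
position: [158.7, -604.2, 230.7]
ee_rot: [-0.603, 0.798, 0.001, 0.0]
contact_force: [-0.4, 0.3, -0.8]
gripper_width: 85.6
```

Request:
drive_tool(
  steps=[
    [-0.0448, -0.0197, 0, 0, 0.0854],
    [-0.0448, -0.0197, 0, 0, 0.0854],
    [-0.0448, -0.0197, 0, 0, 0.0854],
    [-0.0448, -0.0197, 0, 0, 0.0854],
    [-0.0448, -0.0197, 0, 0, 0.0854],
    [-0.0448, -0.0197, 0, 0, 0.0854],
    [-0.0448, -0.0197, 0, 0, 0.0854],
    [-0.0448, -0.0197, 0, 0, 0.0854],
    [-0.0448, -0.0197, 0, 0, 0.0854],
    [-0.0448, -0.0197, 0, 0, 0.0854],
    [-0.0448, -0.0197, 0, 0, 0.0854],
    [-0.0448, -0.0197, 0, 0, 0.0854],
    [0, 0, 0, 0, 0.0854],
    [0, 0, 0, 0, 0.0854],
  ],
)

```text
clock: 2.3
position: [532.8, -150.3, 230.7]
ee_rot: [-0.603, 0.798, 0.0, -0.001]
contact_force: [-1.4, 0.0, -0.3]
gripper_width: 85.0
```

```bash
cat > look.py <<'E'
from h import *
import sys
s=arm.read_state(); im,d=arm.get_image("wrist")
print(s["position"].round(1),s["joints"].round(2),s["contact_force"].round(1))
np.savez(f"pics/w{sys.argv[1]}.npz",d=d,position=s["position"],ee_rot=s["ee_rot"])
cv2.imwrite(f"pics/w{sys.argv[1]}.png",im)
x=np.load("pose.npy");c,sn=np.cos(x[2]),np.sin(x[2])
a=np.radians(-125)+float(sys.argv[2])+x[2]
piv=np.array([[c,-sn],[sn,c]])@[0,-25]+x[:2]
p=piv+110*np.array([np.cos(a),np.sin(a)])
print(proj("wrist",[[*p,105],[*p,48],[*piv,65]],s).round(1).tolist())
E
python3 look.py 1 0
```

```text
[ 532.8 -150.3  230.7] [ 0.02  0.26 -0.17 -0.   -1.14 -0.29] [-1.4  0.  -0.3]
[[311.6, 230.7], [311.6, 216.0], [297.3, 331.3]]
```

View pics/w1.png

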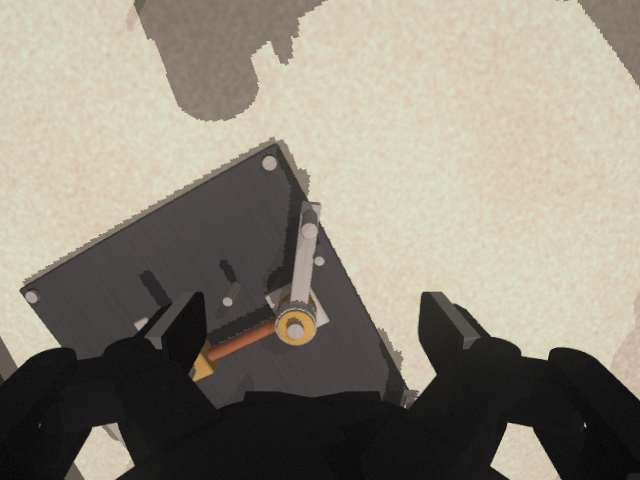

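The post top shows at (309,230) against a prediction of (311.6,230.7), and the pivot at (296,330) against (297,331). The model is good to about 2 mm, so I'll descend over the post and close.

Request:
drive_tool(
  steps=[
    [0, 0, 0.033, 0, 0.0854],
    [0, 0, 0.033, 0, 0.0854],
    [0, 0, 0.033, 0, 0.0854],
    [0.001, -0.001, 0.033, 0, 0.0854],
    [0, 0, 0.03, 0, 0.0854],
    [0, 0, 0.004, 0, 0.0854],
    [0, 0, 0, 0, 0.0854],
    [0, 0, 0, 0, 0.05],
    [0, 0, 0, 0, 0.03],
    [0, 0, 0, 0, 0.02],
    [0, 0, 0, 0, 0.005],
    [0, 0, 0, 0, 0.0],
    [0, 0, 0, 0, 0.0],
    [0, 0, 0, 0, 0.0],
    [0, 0, 0, 0, 0.0],
    [0, 0, 0, 0, 0.0],
  ],
)

```text
clock: 3.95
position: [534.2, -152.9, 66.0]
ee_rot: [-0.604, 0.797, -0.001, 0.001]
contact_force: [2.5, -1.3, 4.4]
gripper_width: 12.5
```

```bash
python3 look.py 2 0
```

```text
[ 534.2 -152.9   66. ] [ 0.01  0.44 -0.37  0.   -0.75 -0.29] [ 2.5 -1.3  4.4]
[[317.6, 355.7], [316.1, 287.9], [289.6, 490.6]]
```

View pics/w2.png

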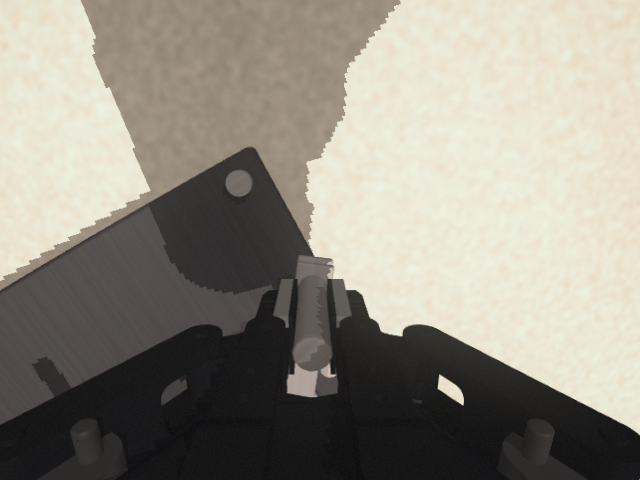

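The post sits between the pads at (313,330), with the opening stopped at 12.5 mm, so it is gripped. I'll swing it along the arc, turning the tool with the arm.

Request:
drive_tool(
  steps=[
    [0.0005, -0.0063, 0, -3.25, 0],
    [0.0005, -0.0063, 0, -3.25, 0],
    [0.0005, -0.0063, 0, -3.25, 0],
    [0.0005, -0.0063, 0, -3.25, 0],
    [0.0005, -0.0063, 0, -3.25, 0],
    [0.0005, -0.0063, 0, -3.25, 0],
    [0.0005, -0.0063, 0, -3.25, 0],
    [0.0005, -0.0063, 0, -3.25, 0],
    [0, 0, 0, 0, 0],
  ],
)

```text
clock: 4.9
position: [582.3, -161.7, 66.0]
ee_rot: [0.767, -0.641, -0.0, 0.001]
contact_force: [-1.8, -4.4, 8.5]
gripper_width: 12.7
```

```bash
cat > chk.py <<'E'
from h import *
s=arm.read_state();x=np.load("pose.npy");piv=np.array([575.6,-50.2])
v=s["position"][:2]-piv;a=np.arctan2(v[1],v[0])
Rm=R.from_quat(s["ee_rot"]).as_matrix()
print("r",np.hypot(*v).round(1),"theta",round(a-x[2]+np.radians(125),3),"phi deg",np.degrees(a).round(1),"yaw x",np.degrees(np.arctan2(Rm[1,0],Rm[0,0])).round(1),"z",s["position"][2].round(1))
f=s["contact_force"];print("F",f.round(1),"tang",(f[:2]@[-np.sin(a),np.cos(a)]).round(1),"rad",(f[:2]@[np.cos(a),np.sin(a)]).round(1),s["wrist_torque"].round(2),s["gripper_width"],s["clock"])
E
python3 chk.py
```

```text
r 111.7 theta 0.46 phi deg -86.6 yaw x -79.8 z 66.0
F [-1.8 -4.4  8.5] tang -2.1 rad 4.3 [-1.25  0.43 -0.14] 12.672439322720715 4.9
```

Request:
drive_tool(
  steps=[
    [0.0005, -0.0063, 0, -3.25, 0],
    [0.0005, -0.0063, 0, -3.25, 0],
    [0.0005, -0.0063, 0, -3.25, 0],
    [0.0005, -0.0063, 0, -3.25, 0],
    [0.0005, -0.0063, 0, -3.25, 0],
    [0.0005, -0.0063, 0, -3.25, 0],
    [0.0005, -0.0063, 0, -3.25, 0],
    [0.0005, -0.0063, 0, -3.25, 0],
    [0.0005, -0.0063, 0, -3.25, 0],
    [0.0005, -0.0063, 0, -3.25, 0],
    [0, 0, 0, 0, 0],
  ],
)

```text
clock: 6.0
position: [642.2, -141.6, 66.1]
ee_rot: [0.916, -0.401, 0.001, 0.001]
contact_force: [2.5, -10.8, 3.3]
gripper_width: 12.7
```

```bash
python3 chk.py
```

```text
r 113.1 theta 1.03 phi deg -53.9 yaw x -47.2 z 66.1
F [  2.5 -10.8   3.3] tang -4.4 rad 10.2 [-2.87 -0.57 -0.17] 12.697740997296085 6.0
```

Request:
drive_tool(
  steps=[
    [0.0012, -0.0063, 0, -3.25, 0],
    [0.0012, -0.0055, 0, -2, 0],
    [0.0005, -0.003, 0, 0, 0],
    [0, 0, 0, 0, 0],
  ],
)

```text
clock: 6.4
position: [652.9, -133.2, 66.1]
ee_rot: [0.934, -0.358, -0.0, 0.002]
contact_force: [-1.0, -9.3, 5.9]
gripper_width: 12.6
```

```bash
python3 chk.py
```

```text
r 113.4 theta 1.15 phi deg -47.0 yaw x -42.0 z 66.1
F [-1.  -9.3  5.9] tang -7.1 rad 6.1 [-2.52  0.26  0.16] 12.642380593318885 6.4
```

Request:
drive_tool(
  steps=[
    [0.0005, -0.002, 0, 0, 0],
    [0, -0.002, 0, 0, 0],
    [0, 0, 0, 0, 0],
  ],
)

```text
clock: 6.7
position: [653.3, -132.7, 66.0]
ee_rot: [0.933, -0.359, -0.003, 0.004]
contact_force: [-6.6, -14.4, 7.4]
gripper_width: 12.4
```

```bash
python3 chk.py; python3 look.py 3 1.13
python3 - <<'E'
from h import *
for n in ["top","side"]:
    im,d=arm.get_image(n); cv2.imwrite(f"pics/{n}1.png",im)
    y,x=(90,190) if n=="top" else (100,160)
    cv2.imwrite(f"pics/{n}1z.png",cv2.resize(im[y:y+200,x:x+240],None,fx=3,fy=3,interpolation=3))
E
```

```text
r 113.3 theta 1.156 phi deg -46.7 yaw x -42.1 z 66.0
F [ -6.6 -14.4   7.4] tang -14.7 rad 5.9 [-3.91  1.31  0.26] 12.394257724426595 6.7
[ 653.3 -132.7   66. ] [ 0.04  0.6  -0.07  0.01 -0.9   0.79] [ -6.6 -14.4   7.4]
[[317.8, 361.8], [314.8, 292.1], [292.7, 493.7]]
```

View pics/w3.png

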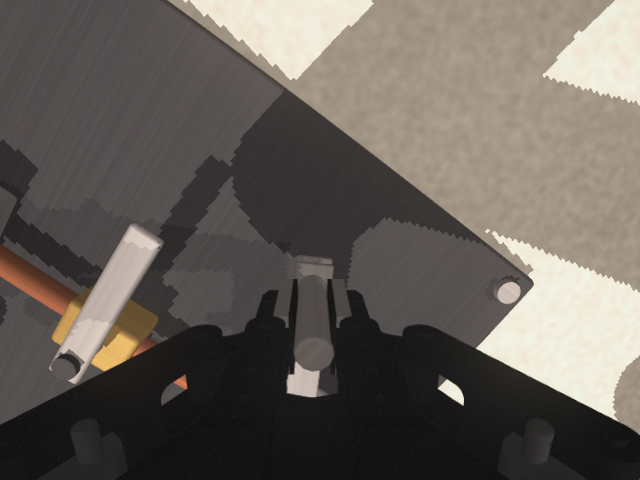

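View pics/side1z.png

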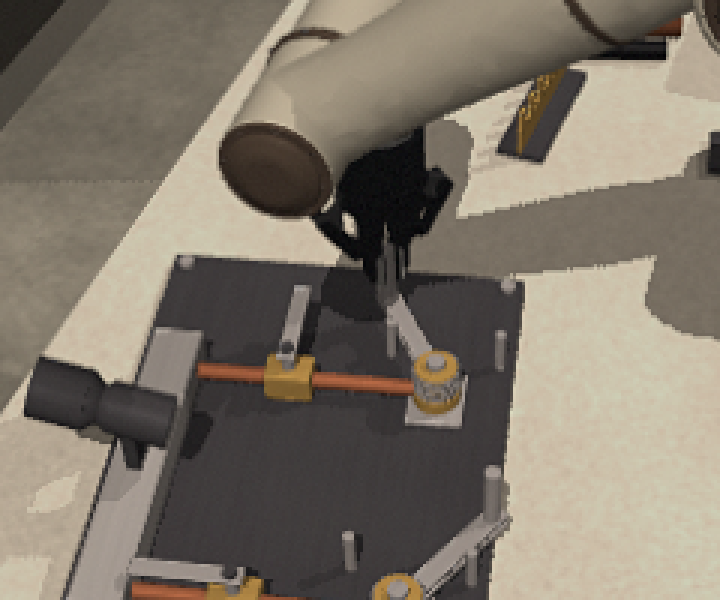

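View pics/top1.png

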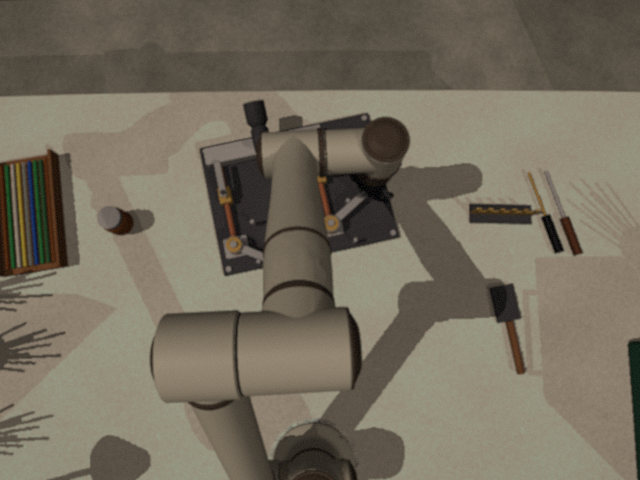

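The wrist view shows the post at (313,330) still in the pads. In the side view the right arm lies against its forward peg at (392,340), and the left arm is still at rest. For 4 mm of commanded push the post moved only 0.5 mm and the tangential force rose from 7 to 15 N, so it is on the stop. I'll hold briefly, confirm and hand in.

Request:
drive_tool(
  steps=[
    [0, 0, 0, 0, 0],
    [0, 0, 0, 0, 0],
    [0, 0, 0, 0, 0],
    [0, 0, 0, 0, 0],
    [0, 0, 0, 0, 0],
  ],
)

```text
clock: 7.35
position: [653.3, -132.7, 66.0]
ee_rot: [0.933, -0.359, -0.003, 0.004]
contact_force: [-4.8, -14.7, 7.7]
gripper_width: 12.8
```

```bash
python3 chk.py; python3 -c "
from bench import arm
print(arm.job_done())
s=arm.read_state();print(s['position'],s['contact_force'],s['clock'])"; python3 -c "
import cv2,numpy as np
a=cv2.imread('pics/top0.png').astype(int);b=cv2.imread('pics/top1.png').astype(int)
for n,(x,y) in dict(jar=(95,200),rest=(465,200),left=(222,230),paddle=(488,280)).items():print(n,np.abs(a-b)[y:y+35,x:x+50].mean().round(1))"
```

```text
r 113.3 theta 1.156 phi deg -46.7 yaw x -42.1 z 66.0
F [ -4.8 -14.7   7.7] tang -13.5 rad 7.4 [-3.88  1.31  0.32] 12.801950204366266 7.35
the job is handed in; nothing more can be done
None
the job is handed in; nothing more can be done
jar 6.5
rest 5.7
left 11.4
paddle 13.7
```

The job is handed in at about 7.4 s, with the right line's arm held against its far stop. The right tap is the shut one: its lever lies across the pipe in both camera views. I gripped that line's post, swung it along its arc to the stop, and kept gripping and pushing.

**Last checks:**
- **Arm angle:** my estimate is about 1.15 rad, against a stop at 1.13. It comes from the tool position and is a little over because of roughly 3 mm of calibration error.
- **Stop contact:** 4 mm of extra commanded push moved the post only 0.5 mm, while the force along the swing rose from 7 N to about 14 N. The side view also shows the arm on its forward peg.
- **Grip:** the post was still in the pads at a 12.8 mm opening, and the position did not change over a 0.5 s hold.
- **Other arm and loose things:** by eye, the left arm looked at rest and the jar, paddle and rod rest in place. A before/after image difference was inconclusive, since lighting and the robot's moving shadows changed the background.

Two readings were off. The radius to the post measured 113 mm against the nominal 110 mm. A radial side load of 6–7 N remained, consistent with a few millimetres of pivot error.

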